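# Lock the vials in the mixer and hold its dead-man paddle at the mark

## Robot

A 7-joint arm with a two-finger parallel gripper is mounted at the origin on a cart in front of the work surface, level with it; the furniture and walls round the work are solid. World frame = base frame: x ahead of the robot, y to its left, z up, the work surface at z = 0. Lengths are in m, angles in rad, forces in N, time in s.
With the tool pointing down it reaches from about 0.4 to 0.9 m from the base axis. Payload 5.6 kg.
Tool frame: the origin (TCP) lies at the very end of the fingers, on their centre line; the grasp point (between the pads) lies 19 mm behind it; z points along the fingers, y is the line along which they close (so a half turn about z gives the same grasp; the last joint's range is limited). The gripper opens to 92 mm and grips with 3 to 60 N. Pads are 20 mm wide; open, the fingers measure 128 mm over their backs; the gripper's body (75 mm by 189 mm) begins 69 mm behind the grasp point.
Start: joints at [-1.269, 0.468, -0.012, 1.603, 0.006, 1.071, -0.056], TCP at [0.22, 0.612, 0.215] pointing down, gripper open.
Joint ranges: [-2.53, 2.53], [-0.31, 2.02], [-1.57, 1.55], [0.28, 2.44], [-1.29, 4.43], [0.15, 1.84], [-2.92, 2.92]. Speed limits (rad/s): [2.57, 2.57, 3.14, 3.14, 3.14, 3.14, 3.14].

## Interface

Orientations are given as a unit quaternion [x, y, z, w].
In Python, from workcell import r gives the robot as it stands.
- The arm moves only by the tool arm_command, never from a script. Its argument "motion" is a list of rows, each a list of 7 numbers: the shift along the world's x, y, z in cm, then the turn, a rotation vector about the world's x, y, z in rad, then the opening, from 0 (shut) to 1 (fully open). A call has exactly 5 rows; each row is the pose to reach, as a shift and turn from the pose commanded when the call began; what a row does not reach only later rows make up. A row lasts 1/8 s, in which the tool goes at most 62.5 mm and 10.7 degrees, less where a joint would pass 70% of its speed; a pose out of reach is approached as far as the arm can. A call with a gripper value outside its range is refused whole. The fingers move at their own pace and stop on an object; "grip_force" is the grip in N (left out, the last holds). Time passes only in rows, so rows that repeat a pose let the fingers close, or fill a call up. It gives the time, the measured TCP pose, the force, the opening and the grip force at its end, in the units of the state.
- r.get_state(): the state, without advancing time (a new reading comes with each control period).
- r.read_camera(name): name is "side" or "top" or "wrist"; returns the picture (420x560x3 uint8, red, green, blue); there is no depth.
- r.camera_info(name): a dict with "camera_matrix" (3x3 intrinsics, pixels), "D" ([k1, k2, p1, p2, k3] as OpenCV has them; the pictures are not rectified), "extrinsics" (4x4, takes a point from world to camera coordinates); the wrist camera has in their place "T_tool_cam" (4x4, takes a point from camera to tool coordinates, whose origin is the TCP and whose axes are the flange's). Camera axes: x right, y down, z forward; pixel columns grow to the right and rows downward; lengths in m; the calibration is good to about 2 mm. A picture is of the moment at which its call begins: read the wrist's pose just before it. camera_info takes no time and is no camera call.
- r.finish_job(): hands the job in; it is judged then, once.
The state is a dict: "time": time; "q": joint angles; "qd": joint speeds; "joint_torque": joint torques, N m; "tool_pos": TCP position; "tcp_rot": TCP orientation; "ft_force": force on the tool from outside, world axes, zero at the start; "ft_torque": the same for the moment, N m; "opening": finger opening in m; "grasp_force": force on a finger pad.
Only numpy, scipy, OpenCV 4.12 (cv2) and the standard library are available. Lean on these libraries where they do the work, as an engineer would, in place of code of your own. Each camera call takes 0.05 s, during which the arm holds its last target. There are 200 camera calls.

## Task

Get the vial mixer running: swing its keeper bar shut over the rack until it snaps home past its spring catch, leaving the vials standing in their nests. Only then press the dead-man paddle of its hand control down until the pad is flush with the tops of the two gauge posts beside it, without running it down to its bottom stop, and finish while still holding it there. Leave the other things on the bench where they are.

Things in the scene. Friction and masses are not known exactly. Their poses are not given: they have to be found in the camera images.
- mixer: vial mixer, fixed: white housing 150 x 215 x 44 mm (x, y, z) with a white 8-nest vial rack (66 x 126 mm) on top. Origin: centre of its underside; z up. 88 mm to +y stands the keeper bar's round hinge post, 88 mm to -y the square catch post with an upright stop on its -x side and a spring ball in its top. Left or right on the bench, turned up to 0.25 rad
- keeper (a joint): angle (rad) of the flat aluminium keeper bar (26 x 188 x 6 mm, top 103 mm above the bench) about its upright hinge. 0 = shut: along the mixer's -y over the rack, against the stop; positive = open towards +x (counter-clockwise from above), at most 1.5; stays where left. From 0.09 to 0.04 its nose rides over the spring ball (about 3.5 N at the knob), which then snaps up and holds it at 0
- keeper_knob (a point): centre of the top of the upright black round knob on the keeper bar: 16 mm diameter, 34 mm tall (103 to 137 mm above the bench), 150 mm from the hinge axis, 38 mm from the bar's free end; can be gripped from above or pushed
- keeper_hinge (a point): point on the keeper bar's upright hinge axis, 105 mm above the bench; the axis is vertical
- control_stand: the mixer's hand control, fixed: grey base plate 175 x 104 x 12 mm with a sprung dead-man paddle between two cheeks at its +x end (paddle pivot 100 mm along +x, 64 mm up, axis along y; cheeks rise to 76 mm). Origin: on the bench under the pad's press point; the pad points to -x; z up. Turned up to 0.3 rad
- paddle (a joint): rotation (rad) of the paddle: 0 = released, pad sloping up 0.35 rad towards -x; grows as pressed down; 0.35 = level, its top flush with the two gauge posts; 0.60 = bottom stop. Sprung back: force at the pad centre about 5 N to start, 9.5 N at level, 13 N at the bottom stop
- paddle_pad (a point): centre of the top of the square black ribbed pad at the paddle's end (56 x 56 mm), 100 mm from the pivot; about 103 mm above the bench when released, 68 mm when level
- post_left (a point): top centre of the steel gauge post (11 mm diameter) at +y of the pad, 42 mm from the stand's centre line, 68 mm above the bench: marks the height to hold the pad at
- post_right (a point): the same at -y of the pad
- timer: white kitchen-type timer lying flat, 58 x 66 x 21 mm, loose bystander; origin: centre of underside
- beaker: small clear beaker, 44 mm wide, 59 mm tall, loose bystander; origin: centre of underside
- tweezers: steel tweezers lying flat, 16 x 125 x 8 mm (length along own y), loose bystander; origin: centre of underside
- tape: roll of tape lying flat, 100 mm across, 25 mm tall, loose bystander; origin: centre of underside
- spare_vial: capped vial standing on the bench, 22 mm across, 40 mm tall, loose bystander; origin: centre of underside
- vial_0: clear 22 mm vial, 40 mm tall, standing loose in a nest of the mixer's rack (top 93 mm above the bench); origin: centre of underside
- vial_1: clear 22 mm vial, 40 mm tall, standing loose in a nest of the mixer's rack (top 93 mm above the bench); origin: centre of underside
- vial_2: clear 22 mm vial, 40 mm tall, standing loose in a nest of the mixer's rack (top 93 mm above the bench); origin: centre of underside
- vial_3: clear 22 mm vial, 40 mm tall, standing loose in a nest of the mixer's rack (top 93 mm above the bench); origin: centre of underside
- vial_4: clear 22 mm vial, 40 mm tall, standing loose in a nest of the mixer's rack (top 93 mm above the bench); origin: centre of underside

How it is judged:
On the way, in this order (a step that is already met when the one before it is completed fails the run):
1. the keeper bar is shut, held by its catch, the paddle not yet pressed (value of joint keeper below 0.025 rad and value of joint paddle below 0.08 rad), for 0.2 s.
2. the robot holds the paddle flush with the posts (value of joint keeper below 0.025 rad and contact force between any of the fingers, the arm and paddle above 5 N and value of joint paddle between 0.29 and 0.41 rad), for 0.5 s.
At the end, for the whole second after the job is handed in: The keeper bar is shut behind its catch (under 0.025 rad) and no longer touched; the robot itself pushes on the paddle (over 5 N) and keeps it still within 0.06 rad (6 mm at the pad) of flush with the posts; the vials stand upright in their nests; the bystanders are within 30 mm of where they stood (all of step 2 and velocity of joint paddle between -0.05 and 0.05 rad/s and not (contact force between the arm and keeper above 0.3 N) and not (contact force between the fingers and keeper above 0.3 N) and angle between each of vial_0, vial_1, vial_2, vial_3, vial_4's own z axis and vertical below 0.25 rad and z of each of vial_0, vial_1, vial_2, vial_3, vial_4 in the frame of mixer below 0.06 m and distance of each of timer, beaker, tweezers, tape, spare_vial from where it was at the start of the episode below 0.03 m); the arm keeps its last pose, push and grip.
It fails at once if the paddle is pressed while the keeper bar is open (value of joint paddle above 0.12 rad and value of joint keeper above 0.06 rad).
It fails at once if the paddle is run down to its bottom stop (value of joint paddle above 0.55 rad).
It fails at once if a vial is tipped or pulled from its nest (angle between any of vial_0, vial_1, vial_2, vial_3, vial_4's own z axis and vertical above 0.4 rad or z of any of vial_0, vial_1, vial_2, vial_3, vial_4 in the frame of mixer above 0.075 m).
It fails at once if a bystander is pushed away (distance of any of timer, beaker, tweezers, tape, spare_vial from where it was at the start of the episode above 0.04 m).
It also fails if it takes over 43 s, if anything falls off the work surface, if the arm or the gripper's body presses on something with over 40 N, if the wrist force passes 120 N, or if a joint passes its speed limit or range.

## Working session

There is one attempt and no reset: what is moved stays moved. The work goes in short steps, Python scripts to look and compute and a tool call to move; the robot and the scene stay as the last step left them, time stands still between calls to the robot, and variables do not carry over. Pictures are saved under pics/ and viewed, at most 10 in all, crops included, and the job is handed in when it is done.

Besides the shell and the picture viewer there is one more tool, called after "Request:" in YAML: its name, and indented under it one key for each argument. arm_command: Moves the arm, as the interface text tells. Its arguments: {"type":"object","properties":{"motion":{"type":"array"},"grip_force":{"type":"number"}},"required":["motion"]}

```bash
mkdir -p pics; ls
cat > h.py <<'E'
import numpy as np, cv2
from workcell import r
def save(n,f):
    im=r.read_camera(n); cv2.imwrite('pics/'+f,im[:,:,::-1]); return im
def ray(n,uv):
    c=r.camera_info(n); K=np.array(c['camera_matrix']);D=np.array(c['D'])
    p=cv2.undistortPoints(np.array([[uv]],float),K,D)[0,0]
    T=np.array(c['extrinsics']); R=T[:3,:3]; t=T[:3,3]
    return -R.T@t, R.T@np.array([p[0],p[1],1])
def plane(n,uv,z):
    o,d=ray(n,uv); return o+d*(z-o[2])/d[2]
def tri(a,b):
    (o1,d1),(o2,d2)=ray(*a),ray(*b)
    s=np.linalg.lstsq(np.c_[d1,-d2],o2-o1,rcond=None)[0]
    p,q=o1+s[0]*d1,o2+s[1]*d2
    return (p+q)/2,np.linalg.norm(p-q)
def proj(n,P):
    c=r.camera_info(n);T=np.array(c['extrinsics'])
    return cv2.projectPoints(np.array(P,float).reshape(-1,3),cv2.Rodrigues(T[:3,:3])[0],T[:3,3],np.array(c['camera_matrix']),np.array(c['D']))[0][:,0]
E
python3 - <<'E'
from h import *
np.set_printoptions(precision=3,suppress=True)
for n in('top','side'):
    save(n,n+'1.png'); o,d=ray(n,(280,210)); print(n,o,d)
s=r.get_state(); print(s['time'],s['tool_pos'],s['tcp_rot'],s['ft_force'],s['opening'])
E
```

```text
pics
top [ 0.309 -0.011  1.316] [ 0.149  0.041 -0.988]
side [ 0.391 -0.946  0.884] [ 0.079  0.752 -0.655]
0.1 [0.22  0.611 0.214] [ 0.172  0.985 -0.001 -0.   ] [ 0.938  0.034 -0.381] 0.09181343800759637
```

View pics/top1.png

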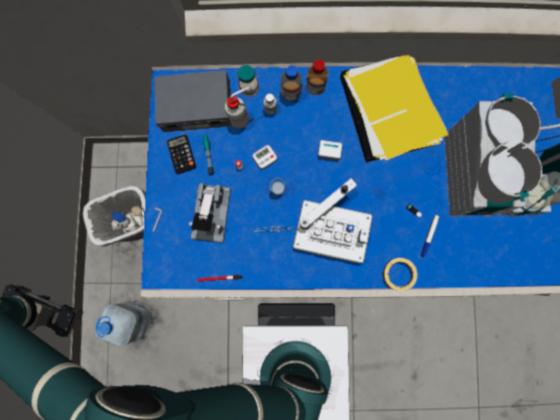

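View pics/side1.png

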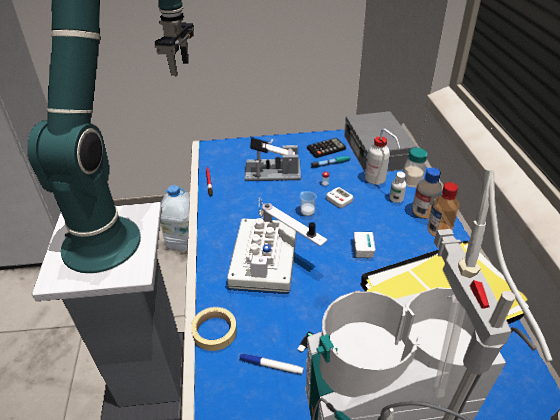

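The top view shows the mixer near (330,230), its open bar running from the hinge near (305,222) to the knob near (348,186). The control is near (208,212), with the timer, beaker and tweezers between the two. I'll enlarge those regions.

Run:
```python
import cv2,numpy as np
t=cv2.imread('pics/top1.png');s=cv2.imread('pics/side1.png')
f=lambda im,x,y:cv2.resize(im[y:y+75,x:x+100],(400,300),interpolation=cv2.INTER_CUBIC)
cv2.imwrite('pics/c1.png',np.vstack([np.hstack([f(t,285,175),f(t,165,175)]),np.hstack([f(s,230,190),f(s,225,120)])]))
```

```text
(no output)
```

View pics/c1.png

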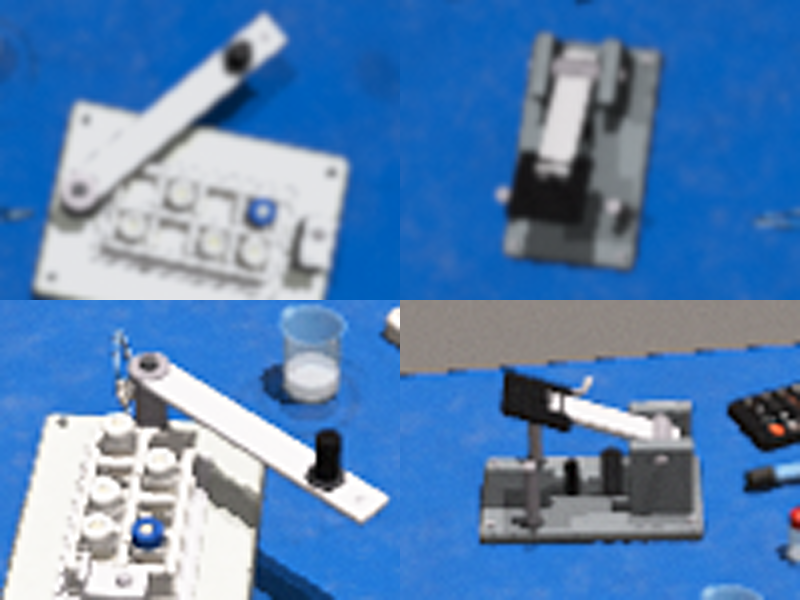

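Run:
```python
from h import *
np.set_printoptions(precision=4,suppress=True)
H=tri(('top',(304.3,222.5)),('side',(267.5,206.3)));Kn=tri(('top',(345,187)),('side',(312,223.5)))
print('hinge',*H,'knob',*Kn)
h=plane('top',(304.3,222.5),.105);k=plane('top',(345,187),.137);print(h,k,np.linalg.norm((k-h)[:2]))
# mixer corners plane z=.044 (top view), crop px
cs=[plane('top',(285+a/4,175+b/4),.044) for a,b in((78,100),(350,158),(33,295))]
print(cs,np.linalg.norm(cs[0]-cs[1]),np.linalg.norm(cs[0]-cs[2]))
d=cs[0]-cs[1];psi=np.arctan2(d[1],d[0])-np.pi/2;print('psi',psi)
cp=plane('top',(285+318/4,175+235/4),.1);d=h-cp;print('catch',cp,np.linalg.norm(d[:2]),'psi',np.arctan2(d[1],d[0])-np.pi/2)
b=k-h;print('keeper abs dir',np.arctan2(b[1],b[0])+np.pi/2)
L=plane('top',(190.75,223.3),.068);R=plane('top',(218.2,226.8),.068)
d=L-R;print('posts',L,R,np.linalg.norm(d),'yaw',np.arctan2(d[1],d[0])-np.pi/2, tri(('top',(218.2,226.8)),('side',(258.75,151.25))))
print('post proj L side',proj('side',L),proj('side',R))
bc=[plane('top',(165+(a-400)/4,175+b/4),.012) for a,b in((660,50),(632,270),(503,257))];print('base',bc,[np.linalg.norm(bc[i]-bc[i+1]) for i in(0,1)])
d=bc[0]-bc[1];print('yaw base',np.arctan2(d[1],d[0]))
for n,uv in(('beaker',(277,187)),('timer',(264,157)),('tweez',(272,229)),('tape',(401,274)),('vial',(239,164))):print(n,plane('top',uv,.02))
print('pad top', plane('top',(202,219),.103))
```

```text
hinge [ 0.4549 -0.0297  0.1022] 0.00055932323468699 knob [ 0.5504 -0.1457  0.1358] 0.0011052168775038946
[ 0.4542 -0.0296  0.105 ] [ 0.5507 -0.1456  0.137 ] 0.1508579142652818
[array([ 0.5306, -0.032 ,  0.044 ]), array([ 0.4842, -0.2373,  0.044 ]), array([0.3826, 0.0033, 0.044 ])] 0.21051583614551006 0.15209305974929427
psi -0.2221091426260886
catch [ 0.4208 -0.2024  0.1   ] 0.17592762159230216 psi -0.1910409241121207
keeper abs dir 0.6939065377331186
posts [0.4587 0.3098 0.068 ] [0.4477 0.2265 0.068 ] 0.08409804207007235 yaw -0.1316817692902359 (array([0.4488, 0.2195, 0.1062]), np.float64(0.010764230532052513))
post proj L side [[258.3177 145.6388]] [[257.0159 160.8509]]
base [array([0.5785, 0.2021, 0.012 ]), array([0.4049, 0.2212, 0.012 ]), array([0.4154, 0.3228, 0.012 ])] [np.float64(0.17459517401682428), np.float64(0.10214597334086536)]
yaw base -0.10939483169685403
beaker [0.5768 0.0531 0.02  ]
timer [0.6742 0.0942 0.02  ]
tweez [0.4451 0.0686 0.02  ]
tape [ 0.305  -0.3221  0.02  ]
vial [0.6524 0.1735 0.02  ]
pad top [0.4669 0.2679 0.103 ]
```

Request:
arm_command:
  motion:
    - [2.5,-5.6,0,0,0,-0.04,0.6]
    - [5,-11.2,0,0,0,-0.08,0.6]
    - [7.5,-16.8,0,0,0,-0.12,0.6]
    - [10,-22.4,0,0,0,-0.16,0.6]
    - [12.5,-28,0,0,0,-0.2,0.6]

```text
time: 0.72
tool_pos: [0.3452, 0.3297, 0.2145]
tcp_rot: [0.27, 0.963, -0.0, 0.0]
ft_force: [1.3, -0.2, 0.6]
opening: 0.0551
grasp_force: 0.0
```

Request:
arm_command:
  motion:
    - [2.5,-5.6,0,0,0,-0.04,0.6]
    - [5,-11.2,0,0,0,-0.08,0.6]
    - [7.5,-16.8,0,0,0,-0.12,0.6]
    - [10,-22.4,0,0,0,-0.16,0.6]
    - [12.5,-28,0,0,0,-0.2,0.6]

```text
time: 1.35
tool_pos: [0.4702, 0.05, 0.2147]
tcp_rot: [0.364, 0.931, 0.0, 0.0]
ft_force: [1.5, 0.2, 0.6]
opening: 0.0554
grasp_force: 0.0
```

Request:
arm_command:
  motion:
    - [2.1,-5.2,0,0,0,-0.04,0.6]
    - [4.2,-10.4,0,0,0,-0.08,0.6]
    - [6.3,-15.4,0,0,0,-0.13,0.6]
    - [8.1,-19.6,0,0,0,-0.13,0.6]
    - [8.1,-19.6,-3,0,0,-0.13,0.6]

```text
time: 1.98
tool_pos: [0.5526, -0.1491, 0.1858]
tcp_rot: [0.426, 0.905, -0.0, 0.003]
ft_force: [-0.3, 1.4, -0.6]
opening: 0.055
grasp_force: 0.0
```

Run:
```python
from h import *
s=r.get_state();print(s['tool_pos'],s['q'])
w=save('wrist','w1.png')
def crop(n,x,y): return cv2.resize(r.read_camera(n)[y:y+75,x:x+100,::-1],(400,300),interpolation=cv2.INTER_CUBIC)
w=cv2.resize(w[:,:,::-1],(400,300))
cv2.imwrite('pics/c2.png',np.hstack([w,crop('side',260,180)]))
```

```text
[ 0.55261261 -0.14912862  0.18579953] [-0.20089758  0.38870588  0.51241051  1.85628112 -0.22853766  0.94950984
  1.10273868]
```

View pics/c2.png

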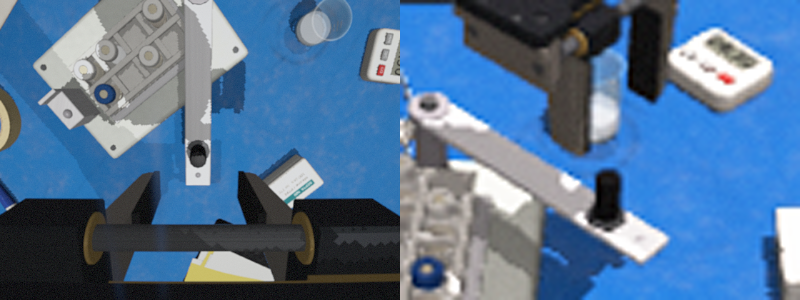

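The wrist view shows the knob at about (198,150) in the crop, centred between the fingers. I'll descend and grip lightly.

Request:
arm_command:
  motion:
    - [0,0.2,-3,0,0,0,0.6]
    - [-0.1,0.3,-6,0,0,0,0.6]
    - [-0.1,0.3,-6.8,0,0,0,0.6]
    - [-0.1,0.3,-6.8,0,0,0,0.05]
    - [-0.1,0.3,-6.8,0,0,0,0.05]
  grip_force: 10

```text
time: 2.7
tool_pos: [0.5507, -0.1414, 0.118]
tcp_rot: [0.424, 0.906, 0.0, 0.001]
ft_force: [-0.2, -0.0, -0.5]
opening: 0.0376
grasp_force: 0.0
```

Request:
arm_command:
  motion:
    - [0,0,0,0,0,0,0.05]
    - [0,0,0,0,0,0,0.05]
    - [0,0,0,0,0,0,0.05]
    - [0,0,0,0,0,0,0.05]
    - [0,0,0,0,0,0,0.05]

```text
time: 3.32
tool_pos: [0.5501, -0.1413, 0.117]
tcp_rot: [0.424, 0.906, 0.0, 0.0]
ft_force: [-0.1, 0.2, 5.1]
opening: 0.016
grasp_force: 10.0
```

Run:
```python
from h import *
h=np.array([.4545,-.0297]);p=np.array(r.get_state()['tool_pos'][:2]);v=p-h
th=np.arctan2(v[0],-v[1]);print('th',th,np.linalg.norm(v))
for a in np.arange(0,1.01,.1):
    c,s=np.cos(-a),np.sin(-a);q=h+np.array([c*v[0]-s*v[1],s*v[0]+c*v[1]]);print(round(a,2),np.round(100*(q-p),2))
```

```text
th 0.708024306593596 0.14697135597471847
0.0 [0. 0.]
0.1 [-1.16 -0.9 ]
0.2 [-2.41 -1.68]
0.3 [-3.73 -2.33]
0.4 [-5.1  -2.84]
0.5 [-6.52 -3.22]
0.6 [-7.97 -3.45]
0.7 [-9.44 -3.53]
0.8 [-10.91  -3.47]
0.9 [-12.36  -3.26]
1.0 [-13.79  -2.91]
```

Request:
arm_command:
  motion:
    - [-1.2,-0.9,0,0,0,-0.1,0.05]
    - [-2.4,-1.7,0,0,0,-0.2,0.05]
    - [-3.7,-2.3,0,0,0,-0.3,0.05]
    - [-5.1,-2.8,0,0,0,-0.4,0.05]
    - [-6.5,-3.2,0,0,0,-0.5,0.05]

```text
time: 3.95
tool_pos: [0.485, -0.1738, 0.117]
tcp_rot: [0.636, 0.772, 0.0, 0.001]
ft_force: [0.4, 0.4, 3.9]
opening: 0.016
grasp_force: 10.0
```

Request:
arm_command:
  motion:
    - [-0.7,-0.1,0,0,0,-0.05,0.05]
    - [-1.4,-0.2,0,0,0,-0.1,0.05]
    - [-2.2,-0.3,0,0,0,-0.15,0.05]
    - [-2.9,-0.3,0,0,0,-0.2,0.05]
    - [-2.9,-0.3,0,0,0,-0.2,0.05]

```text
time: 4.58
tool_pos: [0.4559, -0.1769, 0.117]
tcp_rot: [0.709, 0.706, 0.0, 0.001]
ft_force: [-0.8, -1.8, 4.1]
opening: 0.0156
grasp_force: 10.0
```

Request:
arm_command:
  motion:
    - [-0.6,0,0,0,0,-0.04,0.05]
    - [-1.2,0.1,0,0,0,-0.08,0.05]
    - [-1.8,0.1,0,0,0,-0.12,0.05]
    - [-2.3,0.2,0,0,0,-0.16,0.05]
    - [-2.6,0.2,0,0,0,-0.18,0.05]

```text
time: 5.2
tool_pos: [0.4321, -0.1753, 0.1173]
tcp_rot: [0.77, 0.638, 0.001, 0.003]
ft_force: [8.5, -2.8, -1.7]
opening: 0.0155
grasp_force: 10.0
```

Request:
arm_command:
  motion:
    - [-0.2,0,0,0,0,-0.01,0.05]
    - [-0.4,0.1,0,0,0,-0.02,0.05]
    - [-0.5,0.1,0,0,0,-0.03,0.05]
    - [-0.7,0.1,0,0,0,-0.04,0.05]
    - [-0.7,0.1,0,0,0,-0.04,0.05]

```text
time: 5.82
tool_pos: [0.4222, -0.1733, 0.1168]
tcp_rot: [0.782, 0.623, -0.0, -0.001]
ft_force: [-2.5, -1.5, 10.4]
opening: 0.0155
grasp_force: 10.0
```

Request:
arm_command:
  motion:
    - [-0.1,0,0,0,0,0,0.05]
    - [-0.2,0,0,0,0,0,0.05]
    - [-0.3,0.1,0,0,0,0,0.05]
    - [-0.4,0.1,0,0,0,0,0.05]
    - [-0.4,0.1,0,0,0,0,0.05]

```text
time: 6.45
tool_pos: [0.4217, -0.1732, 0.1172]
tcp_rot: [0.782, 0.623, 0.001, 0.003]
ft_force: [9.3, -3.1, -2.7]
opening: 0.0156
grasp_force: 10.0
```

Request:
arm_command:
  motion:
    - [0.4,-0.1,0,0,0,0,0.5]
    - [0.4,-0.1,0,0,0,0,0.5]
    - [0.4,-0.1,0,0,0,0,0.5]
    - [0.4,-0.1,0,0,0,0,0.5]
    - [0.4,-0.1,2,0,0,0,0.5]

```text
time: 7.08
tool_pos: [0.4214, -0.1729, 0.1358]
tcp_rot: [0.782, 0.624, -0.001, -0.001]
ft_force: [0.5, -0.6, 0.3]
opening: 0.0458
grasp_force: 0.0
```

Request:
arm_command:
  motion:
    - [0,0,2,0,0,0,0.5]
    - [0,0,5,0,0,0,0.4]
    - [0,0,8,0,0,0,0.3]
    - [0,3,10,0,0,0.1,0]
    - [0,8,10,0,0,0.25,0]

```text
time: 7.7
tool_pos: [0.4235, -0.0936, 0.2381]
tcp_rot: [0.698, 0.717, 0.001, 0.001]
ft_force: [1.3, 1.2, 0.9]
opening: 0.0097
grasp_force: 0.0
```

Run:
```python
from h import *
s=r.get_state();print(s['time'],s['tool_pos'],s['q'],s['ft_force'])
a=r.read_camera('side')[180:270,225:345,::-1];b=r.read_camera('top')[165:255,275:395,::-1]
z=lambda i:cv2.resize(i,(400,300),interpolation=cv2.INTER_CUBIC)
cv2.imwrite('pics/c3.png',np.hstack([z(a),z(b)]))
```

```text
7.7 [ 0.42353546 -0.09356852  0.23811749] [-0.59655425  0.04434788  0.77592409  2.11769807 -0.03838027  0.989068
  0.22664671] [1.28053358 1.1860094  0.89515187]
```

View pics/c3.png

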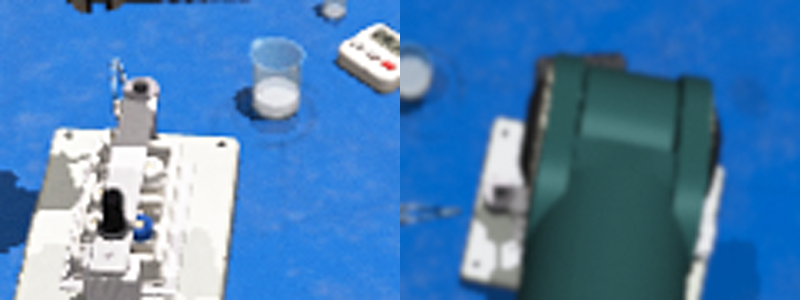

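The bar now lies over the rack, with the knob at about (115,212) in the side crop and the vials still upright. Next I'll move over the pad with the fingers closed.

Request:
arm_command:
  motion:
    - [0.3,3.6,0,0,0,0.14,0]
    - [0.6,7.2,0,0,0,0.28,0]
    - [0.9,10.8,0,0,0,0.42,0]
    - [1.2,14.4,0,0,0,0.56,0]
    - [1.5,18,0,0,0,0.7,0]

```text
time: 8.43
tool_pos: [0.4377, 0.0872, 0.2364]
tcp_rot: [0.409, 0.913, -0.0, -0.0]
ft_force: [-0.4, -0.3, 0.4]
opening: 0.0006
grasp_force: 0.0
```

Request:
arm_command:
  motion:
    - [0.3,3.6,0,0,0,0.14,0]
    - [0.6,7.2,0,0,0,0.28,0]
    - [0.9,10.8,0,0,0,0.42,0]
    - [1.2,14.4,0,0,0,0.56,0]
    - [1.5,18.2,0,0,0,0.72,0]

```text
time: 9.05
tool_pos: [0.453, 0.269, 0.2362]
tcp_rot: [0.061, 0.998, -0.0, -0.0]
ft_force: [0.5, -0.5, 1.3]
opening: 0.0003
grasp_force: 0.0
```

Run:
```python
from h import *
s=r.get_state();print(s['time'],s['tool_pos'],s['tcp_rot'],s['ft_force'],s['opening'])
c=r.camera_info('wrist');print(c['T_tool_cam'])
w=save('wrist','w2.png')
b=r.read_camera('top')[165:255,275:395,::-1];a=r.read_camera('side')[110:200,215:335,::-1]
z=lambda i:cv2.resize(i,(400,300),interpolation=cv2.INTER_CUBIC)
cv2.imwrite('pics/c4.png',np.vstack([np.hstack([z(w[:,:,::-1]),z(b)]),np.hstack([z(a),z(a)*0])]))
```

```text
9.05 [0.45295207 0.26896251 0.23622662] [ 6.07358632e-02  9.98153764e-01 -3.85368205e-04 -2.66003938e-04] [ 0.54386402 -0.47763939  1.26038706] 0.00032540756231558884
[[ 1.97519248e-04 -9.71163508e-01 -2.38414348e-01  6.39877672e-02]
 [ 9.99999186e-01  4.92356702e-04 -1.17710942e-03 -2.27902322e-04]
 [ 1.26055062e-03 -2.38413921e-01  9.71162815e-01 -1.70134784e-01]
 [ 0.00000000e+00  0.00000000e+00  0.00000000e+00  1.00000000e+00]]
```

View pics/c4.png

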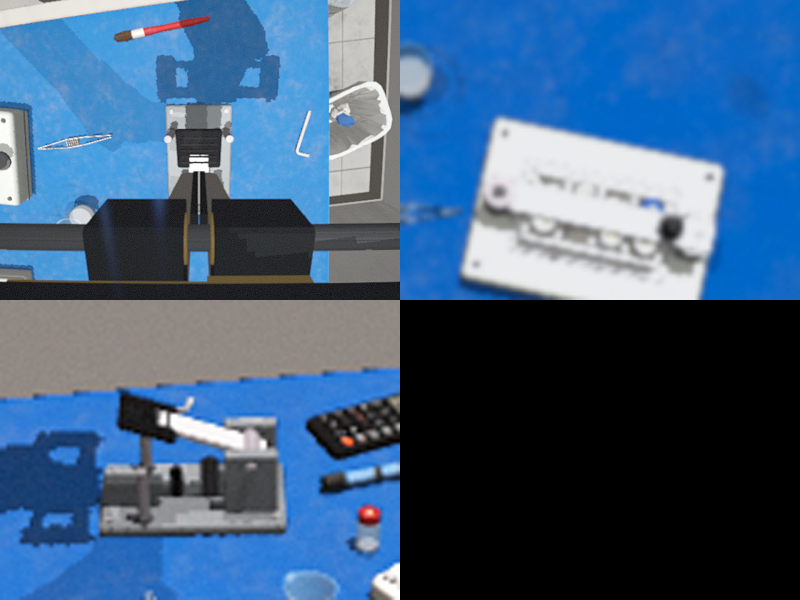

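The wrist view shows the ribbed pad centred at about (199,147), with the posts at about (170,139) and (230,139) on either side. The top view shows the bar aligned with the catch post. I'll check both numerically, combining the top and wrist views.

Run:
```python
from h import *
from scipy.spatial.transform import Rotation as Ro
np.set_printoptions(precision=4,suppress=True)
s=r.get_state();c=r.camera_info('wrist');T=np.eye(4);T[:3,:3]=Ro.from_quat(s['tcp_rot']).as_matrix();T[:3,3]=s['tool_pos']
T=T@np.array(c['T_tool_cam'])
def wr(uv):
    p=cv2.undistortPoints(np.array([[uv]],float),np.array(c['camera_matrix']),np.array(c['D']))[0,0];return T[:3,3],T[:3,:3]@np.array([*p,1])
def tr(a,b):
    (o1,d1),(o2,d2)=a,b;q=np.linalg.lstsq(np.c_[d1,-d2],o2-o1,rcond=None)[0];return (o1+q[0]*d1+o2+q[1]*d2)/2,np.linalg.norm(o1+q[0]*d1-o2-q[1]*d2)
A=(170.5*1.4,139*1.4);B=(229.5*1.4,139*1.4)
pl=lambda uv,z:(lambda o,d:o+d*(z-o[2])/d[2])(*wr(uv))
print(pl(A,.068),pl(B,.068));print(tr(wr(A),ray('top',(218.2,226.8))),tr(wr(B),ray('top',(190.75,223.3))))
print('pad',pl((199*1.4,147*1.4),.1),pl((199*1.4,147*1.4),.103))
k=plane('top',(275+(672-400)*.3,165+226*.3),.137);h=plane('top',(275+98*.3,165+192*.3),.105);b=k-h
c1=plane('top',(275+96*.3,165+119*.3),.044);c2=plane('top',(275+322*.3,165+166*.3),.044);d=c1-c2
print(k,h,np.linalg.norm(b[:2]),'bar',np.arctan2(b[0],-b[1]),'psi',np.arctan2(-d[0],d[1]))
```

```text
[0.4506 0.2306 0.068 ] [0.4604 0.31   0.068 ]
(array([0.4506, 0.2288, 0.0578]), np.float64(0.00374027012277389)) (array([0.4589, 0.3092, 0.072 ]), np.float64(0.001543837432171781))
pad [0.4591 0.2685 0.1   ] [0.4584 0.2686 0.103 ]
[ 0.4203 -0.1746  0.137 ] [ 0.454  -0.0299  0.105 ] 0.14852576550565785 bar -0.22874919303344654 psi -0.21691718509159974
```

Request:
arm_command:
  motion:
    - [0,0,-4,0,0,0,0]
    - [0.1,0,-8,0,0,0,0]
    - [0.1,0,-11,0,0,0,0]
    - [0.1,0,-12,0,0,0,0]
    - [0.1,0,-12,0,0,0,0]
  grip_force: 20

```text
time: 9.82
tool_pos: [0.454, 0.2678, 0.1166]
tcp_rot: [0.063, 0.998, -0.0, -0.0]
ft_force: [-0.3, 0.2, 0.3]
opening: 0.0003
grasp_force: 0.0
```

Request:
arm_command:
  motion:
    - [0,0,-0.6,0,0,0,0]
    - [0,0,-1.2,0,0,0,0]
    - [0,0,-1.8,0,0,0,0]
    - [0,0,-2.4,0,0,0,0]
    - [0,0,-2.4,0,0,0,0]

```text
time: 10.45
tool_pos: [0.4535, 0.2693, 0.0927]
tcp_rot: [0.062, 0.998, 0.0, -0.0]
ft_force: [-1.9, 0.0, 5.4]
opening: 0.0003
grasp_force: 2.6
```

Request:
arm_command:
  motion:
    - [0,0,-0.5,0,0,0,0]
    - [0,0,-1,0,0,0,0]
    - [0,0,-1.5,0,0,0,0]
    - [0,0,-2,0,0,0,0]
    - [0,0,-2,0,0,0,0]

```text
time: 11.08
tool_pos: [0.4521, 0.2695, 0.0727]
tcp_rot: [0.062, 0.998, 0.0, -0.001]
ft_force: [-4.8, 1.3, 8.1]
opening: 0.0004
grasp_force: 3.9
```

Request:
arm_command:
  motion:
    - [0,0,-0.2,0,0,0,0]
    - [0,0,-0.4,0,0,0,0]
    - [0,0,-0.4,0,0,0,0]
    - [0,0,-0.4,0,0,0,0]
    - [0,0,-0.4,0,0,0,0]

```text
time: 11.7
tool_pos: [0.452, 0.2695, 0.069]
tcp_rot: [0.062, 0.998, 0.0, -0.002]
ft_force: [-5.1, 1.3, 8.8]
opening: 0.0005
grasp_force: 4.4
```

Run:
```python
from h import *
s=r.get_state();print(s['time'],s['tool_pos'],s['ft_force'])
a=r.read_camera('side')[120:180,225:305,::-1];b=r.read_camera('wrist')[:,:,::-1]
cv2.imwrite('pics/c5.png',np.hstack([cv2.resize(i,(400,300),interpolation=cv2.INTER_CUBIC) for i in(a,b)]))
```

```text
11.7 [0.45195116 0.26953819 0.06898611] [-5.08807649  1.28756141  8.81208024]
```

View pics/c5.png

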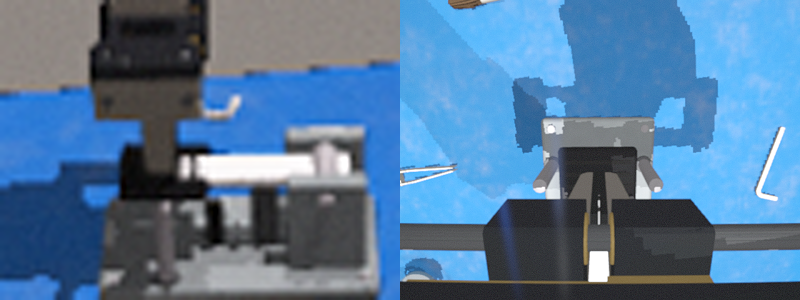

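The side view shows the paddle level at the post tops, with the finger tip on the pad near (160,170). I'll hold it there a little longer and then hand in.

Request:
arm_command:
  motion:
    - [0,0,-0.1,0,0,0,0]
    - [0,0,-0.1,0,0,0,0]
    - [0,0,-0.1,0,0,0,0]
    - [0,0,-0.1,0,0,0,0]
    - [0,0,-0.1,0,0,0,0]

```text
time: 12.42
tool_pos: [0.452, 0.2696, 0.0681]
tcp_rot: [0.062, 0.998, 0.0, -0.002]
ft_force: [-6.3, 0.4, 9.3]
opening: 0.0009
grasp_force: 4.9
```

```bash
python3 -c "
from workcell import r
s=r.get_state();print(s['tool_pos'],s['ft_force']);print(r.finish_job())"
```

```text
[0.45197564 0.26955071 0.06807999] [-6.27626828  0.42729211  9.32883036]
the job is handed in; nothing more can be done
None
```

I handed the job in at about 12.4 s with the keeper bar measured shut past its catch, the vials standing when last seen, and the paddle held level with the posts (fingertips at 68 mm, about 9 N); the hand-in call returned no verdict, and I did not re-measure the bystanders.

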